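# Load the large vial into the bench reader through its dust flap

### The job

Put the largest of the three sample vials into the bench reader: lower it upright onto the sprung dust flap in the reader's top, so that the vial itself pushes the flap open, and press it down until it stands on the floor of the well, then let go, leaving it upright in the well with the flap resting against it. Do not press the gripper against the reader, and leave the two smaller vials standing where they are.

Things in the scene. Friction and masses are not known exactly. Their poses are not given: they have to be found in the camera images.
- vial_large: Largest of three screw-cap glass sample vials: round, 27 mm across all the way up, 73 mm tall, white ribbed cap, 27 to 55 g, standing on the worktop. Origin at the centre of its underside, z up its axis. Seated, only its top 29 mm stands above the reader: grip it with the fingertips no lower than 47 mm above its underside.
- vial_medium: Bystander: screw-cap vial 22 mm across and 58 mm tall, green cap. Origin at the centre of its underside. The three vials stand at least 75 mm apart (between axes) in any order.
- vial_small: Bystander: screw-cap vial 17 mm across and 52 mm tall, white cap. Origin at the centre of its underside.
- reader: Bench reader, fixed to the worktop: a white box 150 (its x) x 130 (its y) x 70 mm high, with a dark frame (1 mm) round a nearly square port in its flat top and a grey panel with a dark display behind the port. Origin at the centre of its underside; x points from the port to the display, roughly away from the robot. Turned by up to 23 degrees either way.
- well_floor (a point): Centre of the flat floor of the well under the port; axes as the reader's. The well has upright walls, 42 mm along x and 46 mm along y, and is 44 mm deep: floor 26 mm above the worktop, mouth at 70 mm. Aim the vial's axis at this point or up to 5 mm on its -x side, away from the flap's hinge.
- flap (a joint): Sprung aluminium flap, 39.5 x 44 x 2.5 mm, flush with the reader's top. Hinged on the port's +x edge (display side); its free edge swings down into the well: 0 = shut, 1.5 rad = hanging along the +x wall. A weak spring shuts it: pushing the vial through takes 1 to 4 N, more than the vial weighs. With the vial seated it rests on the vial's side at 1 rad or more and presses it to the -x wall.

How it is judged:
By the outcome, as a careful person would: the job done as asked, in the order asked, and still so for the second after the job is handed in, with the robot touching nothing.
It also fails if it takes over 38 s, if anything falls off the work surface, if the arm or the gripper's body presses on something with over 40 N, if the wrist force passes 120 N, or if a joint passes its speed limit or range.

### The arm

A 6-joint arm with a two-finger parallel gripper is mounted at the origin on a cart in front of the work surface, level with it; the furniture and walls round the work are solid. World frame = base frame: x ahead of the robot, y to its left, z up, the work surface at z = 0. Lengths are in m, angles in degrees, forces in N, time in s.
With the tool pointing down it reaches from about 0.375 to 0.9 m from the base axis. Payload 3.1 kg.
Tool frame: the origin (TCP) lies midway between the tips of the shut fingers; the grasp point (between the pads) lies 19 mm behind it; z points along the fingers, y is the line along which they close (so a half turn about z gives the same grasp; the last joint's range is limited). The gripper opens to 87 mm and grips with 3 to 60 N. Pads are 19 mm wide; open, the fingers measure 117 mm over their backs; the gripper's body (75 mm by 190 mm) begins 51 mm behind the grasp point.
Start: joints at [-79.154, 30.224, 82.088, -0, 67.689, -10.227], TCP at [0.225, -0.583, 0.223] pointing down, gripper open.
Joint ranges: [-176.69, 176.69], [-43.24, 126.21], [12.49, 139.97], [-82, 262], [0, 151.66], [-163.58, 163.58]. Speed limits (degrees/s): [159.86, 159.86, 180, 180, 180, 180].

### API

Orientations are given as a 3x3 rotation matrix whose columns are the frame's x, y, z axes.
In Python, from rig import bot gives the robot as it stands.
- The arm moves only by the tool nudge_tcp, called after "Request:" as name(argument=value, ...) on one line, values as JSON. Schema: {"type":"object","properties":{"deltas":{"type":"object","properties":{"sx":{"type":"array","items":{"type":"number"},"minItems":1,"maxItems":20},"sy":{"type":"array","items":{"type":"number"},"minItems":1,"maxItems":20},"sz":{"type":"array","items":{"type":"number"},"minItems":1,"maxItems":20},"rx":{"type":"array","items":{"type":"number"},"minItems":1,"maxItems":20},"ry":{"type":"array","items":{"type":"number"},"minItems":1,"maxItems":20},"rz":{"type":"array","items":{"type":"number"},"minItems":1,"maxItems":20},"finger_gap":{"type":"array","items":{"type":"number"},"minItems":1,"maxItems":20}},"additionalProperties":false,"required":["sx","sy","sz","rx","ry","rz","finger_gap"]},"only":{"type":"string"},"quiet":{"type":"boolean"},"lines":{"type":"string"}},"required":["deltas"],"additionalProperties":false}. deltas is an object with one list for each field, all of the same length, 1 to 20, a row being the entries at one place: sx, sy, sz (the shift in fractions of the full range, 1 being 1000 mm), rx, ry, rz (a rotation vector in fractions of the full range, 1 being 360 degrees), finger_gap (the opening from 0.0 (shut) to 1.0 (fully open)); each row is the pose to reach, as a shift and turn from the pose commanded when the call began, along the tool's axes at that moment; what a row does not reach only later rows make up. A row lasts 1/10 s, in which the tool goes at most 0.05 m and 8.59 degrees, less where a joint would pass 70% of its speed; a pose out of reach is approached as far as the arm can. The fingers move at their own pace and stop on an object; the grip force is fixed at half the most. Time passes only in rows, so rows that do not move let the fingers close. The tool returns the time, the measured TCP pose, the force, the opening and the grip force at its end. only (a regular expression) keeps the lines of the reply that match it, lines (a string "A,B") keeps lines A to B, and quiet returns only ok. Shift and turn numbers lie between -1 and 1, and a call with a number outside is refused. Input that does not fit is refused with a message, and nothing moves.
- bot.read_state(): the state, without advancing time (a new reading comes with each control period).
- bot.capture(name): name is "side" or "top"; returns a dict with "color" (384x512x3 uint8, red, green, blue), "K" (3x3 intrinsics, pixels), "D" ([k1, k2, p1, p2, k3] as OpenCV has them; the pictures are not rectified), "view" (4x4, takes a point from world to camera coordinates). Camera axes: x right, y up, looking along -z (the intrinsics and any distortion apply to the point x, -y, -z); pixel columns grow to the right and rows downward; lengths in m; the calibration is good to about 2 mm. A picture is of the moment at which its call begins. There is no depth.
- bot.hand_in(): hands the job in; it is judged then, once.
The state is a dict: "time_s": time; "joint_positions": joint angles; "qvel": joint speeds; "tau": joint torques, N m; "position": TCP position; "tcp_rot": TCP orientation; "force": force on the tool from outside, world axes, zero at the start; "moment": the same for the moment, N m; "opening": opening from 0.0 (shut) to 1.0 (fully open); "grasp_force": force on a finger pad.
Only numpy, scipy, OpenCV 4.12 (cv2) and the standard library are available. Lean on these libraries where they do the work, as an engineer would, in place of code of your own. Each camera call takes 0.05 s, during which the arm holds its last target. There are 200 camera calls.

## Working session

There is one attempt and no reset: what is moved stays moved. The work goes in short steps, Python scripts to look and compute and a tool call to move; the robot and the scene stay as the last step left them, time stands still between calls to the robot, and variables do not carry over. Pictures are saved under pics/ and viewed, at most 10 in all, crops included, and the job is handed in when it is done.

```bash
mkdir -p pics; ls; python3 - <<'E'
from rig import bot
import cv2,pickle
d={n:bot.capture(n) for n in("side","top")}
pickle.dump(d,open("c0.pkl","wb"))
for n in d:
    cv2.imwrite(f"pics/{n}0.png",d[n]["color"][:,:,::-1]); print(n,d[n]["K"],d[n]["D"],d[n]["view"])
s=bot.read_state();print(s["tcp_rot"],s["position"],s["opening"],s["force"],s["time_s"])
E
```

```text
pics
rig.py
side [[377.12699988   0.         261.98405039]
 [  0.         377.12699988 190.48079409]
 [  0.           0.           1.        ]] [-0.11426663  0.          0.          0.          0.        ] [[ 9.99780981e-01  3.02131642e-04 -2.09260284e-02 -5.40923436e-01]
 [ 1.89345863e-02  4.12861552e-01  9.10596958e-01 -8.70192049e-02]
 [ 8.91467272e-03 -9.10793746e-01  4.12765406e-01 -8.45455802e-01]
 [ 0.00000000e+00  0.00000000e+00  0.00000000e+00  1.00000000e+00]]
top [[429.86358046   0.         253.21579258]
 [  0.         429.86358046 191.32002922]
 [  0.           0.           1.        ]] [-0.08516538  0.          0.          0.          0.        ] [[ 0.0041718  -0.99958612 -0.02846376  0.03245794]
 [ 0.99478298  0.00124708  0.10200623 -0.5108205 ]
 [-0.10192851 -0.02874081  0.99437646 -0.93898866]
 [ 0.          0.          0.          1.        ]]
[[ 9.33129732e-01  3.59539668e-01 -3.60517827e-04]
 [ 3.59539676e-01 -9.33127829e-01  1.91725849e-03]
 [ 3.52921266e-04 -1.91867137e-03 -9.99998097e-01]] [ 0.22462415 -0.5825401   0.2216509 ] 1.0010601658169926 [-0.00318479  0.09290383  0.04969886] 0.1
```

View pics/side0.png

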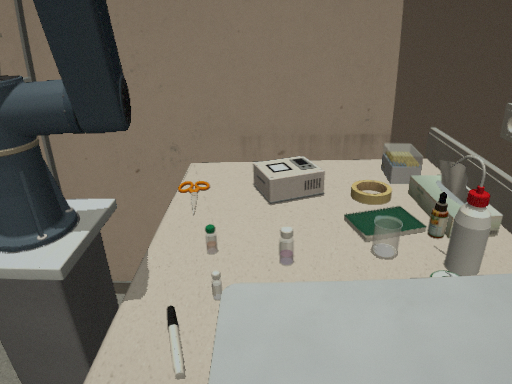

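View pics/top0.png

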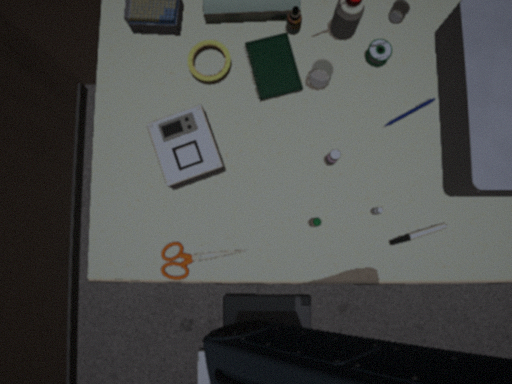

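The side view shows the large vial at about (286,245) and the reader port at (279,167). The top view shows the vial cap at (333,157) and the port at (188,155). I'll enlarge both for precision.

```bash
python3 - <<'E'
import cv2,pickle,numpy as np
d=pickle.load(open("c0.pkl","rb"))
def crop(n,x,y,w,h,s):
    im=np.ascontiguousarray(d[n]["color"][y:y+h,x:x+w,::-1]);im=cv2.convertScaleAbs(im,alpha=1.3)
    im=cv2.resize(im,None,fx=s,fy=s,interpolation=cv2.INTER_CUBIC)
    for k in range(0,w,10): cv2.line(im,(k*s,0),(k*s,6),(0,0,255),1);cv2.putText(im,str(x+k),(k*s,16),0,.33,(0,0,255),1)
    for k in range(0,h,10): cv2.line(im,(0,k*s),(6,k*s),(0,0,255),1);cv2.putText(im,str(y+k),(8,k*s+4),0,.33,(0,0,255),1)
    return im
a=crop("top",145,100,80,60+35,6);a=a[:,:400+80]
b=crop("top",318,140,32,32,9);c=crop("side",270,220,32,56,5)
H=570;out=np.zeros((H,790,3),np.uint8);out[:a.shape[0],:a.shape[1]]=a
out[:288,490:778]=b;out[290:570,490:650]=c
cv2.imwrite("pics/z0.png",out)
E
```

```text
(no output)
```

View pics/z0.png

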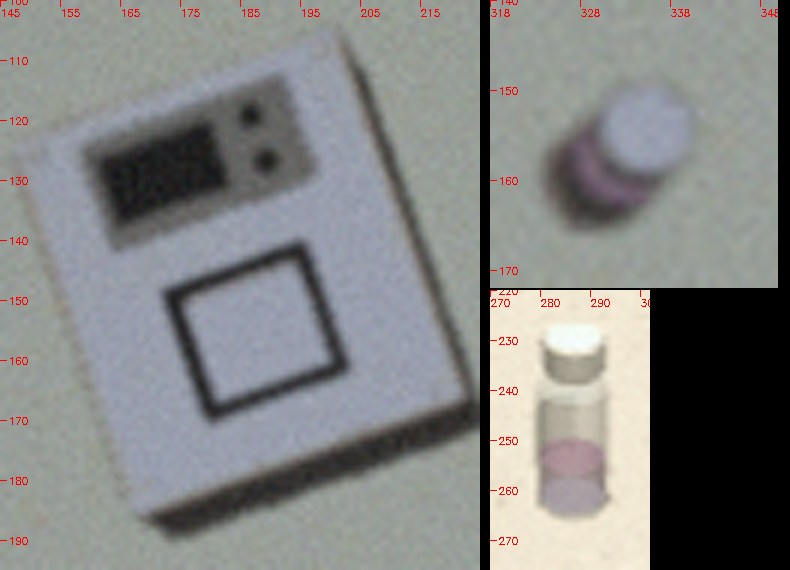

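Zoomed: the port frame's outer corners in the top image are about (171.6,148), (195,139.6), (202.8,161.3) and (179.6,169.8). The cap top is at (335.1,153.8). In the side image the cap is at (286.2,229.2) and the vial's underside is centred at about (286.2,262).

```bash
cat > h.py <<'E'
import cv2,numpy as np
def ray(c,p,z):
    u=cv2.undistortPoints(np.array([[p]],float),c["K"],np.array(c["D"]))[0,0]
    R=c["view"][:3,:3];t=c["view"][:3,3];o=-R.T@t
    d=R.T@np.array([u[0],-u[1],-1]);return o+d*(z-o[2])/d[2]
def proj(c,P):
    V=c["view"].copy();F=np.diag([1,-1,-1.])
    P=np.atleast_2d(P).astype(float)
    return cv2.projectPoints(P,cv2.Rodrigues(F@V[:3,:3])[0],F@V[:3,3],c["K"],np.array(c["D"]))[0][:,0]
E
python3 - <<'E'
import pickle,numpy as np;from h import *
d=pickle.load(open("c0.pkl","rb"));T,S=d["top"],d["side"]
q=np.array([ray(T,p,.071) for p in [(171.6,148),(195,139.6),(202.8,161.3),(179.6,169.8)]])
print(q,q.mean(0));x=(q[0]+q[1]-q[2]-q[3]);print("yaw",np.degrees(np.arctan2(x[1],x[0])),[np.linalg.norm(q[i]-q[i-1]) for i in range(4)])
b=np.array([ray(T,(p[0]/6+145-.4,p[1]/6+100-.4),.07) for p in[(20,128),(335,32),(472,400),(145,515)]])
print("box",b.mean(0),[np.linalg.norm(b[i]-b[i-1]) for i in range(4)])
e=b[0]+b[1]-b[2]-b[3];print(np.degrees(np.arctan2(e[1],e[0])));e=b[0]+b[3]-b[2]-b[1];print(np.degrees(np.arctan2(e[1],e[0])))
print("vial",ray(T,(335.1,153.8),.073),ray(S,(286.2,229.2),.073),ray(S,(286.2,262),0))
print("port in side",proj(S,q),"box in side",proj(S,b))
g=cv2.resize(S["color"][150:200,245:330,::-1],None,fx=9,fy=9,interpolation=cv2.INTER_CUBIC)
for k,P in((0,q),(2,b)):
  for u,v in proj(S,P): cv2.circle(g,(int((u-245+.5)*9),int((v-150+.5)*9)),3,((255,0,0),0,(0,0,255))[k],-1)
cv2.imwrite("pics/z1.png",g)
E
```

```text
[[0.60112594 0.21140268 0.071     ]
 [0.61956231 0.16022597 0.071     ]
 [0.57148412 0.14221257 0.071     ]
 [0.55292198 0.1925731  0.071     ]] [0.58627359 0.17660358 0.071     ]
yaw 20.939664062709696 [np.float64(0.05175108679565417), np.float64(0.054396279057253596), np.float64(0.051341945285883595), np.float64(0.053672492790830036)]
box [0.61003067 0.18245421 0.07      ] [np.float64(0.1524465585595385), np.float64(0.12165456956984014), np.float64(0.14688814682079857), np.float64(0.12527544493998796)]
20.144042592712207
108.196069901515
vial [ 0.58741028 -0.1435518   0.073     ] [ 0.586186   -0.14582676  0.073     ] [ 0.58686393 -0.14354794  0.        ]
port in side [[284.00547244 161.83356094]
 [292.3333176  168.61826665]
 [273.60411422 171.57618508]
 [265.97625172 164.65206454]] box in side [[304.90825938 155.02723137]
 [323.66952407 169.89412502]
 [269.606639   178.90266083]
 [253.17880342 162.22268565]]
```

View pics/z1.png

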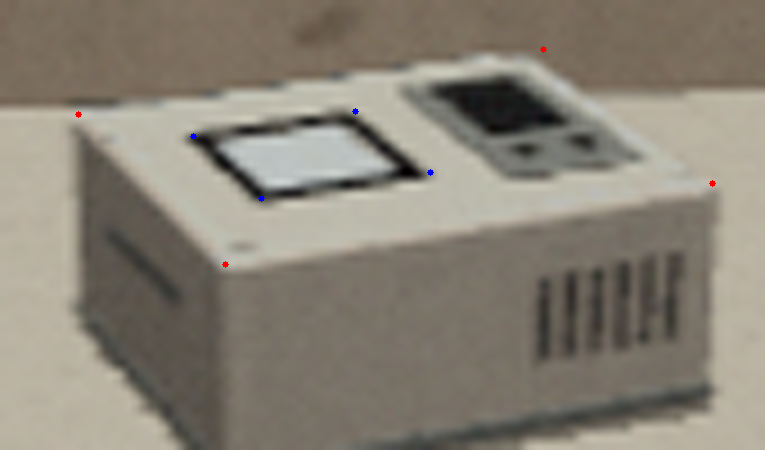

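The two views agree to 1–3 mm: the vial is at about (0.587,-0.144) and the port centre at about (0.586,0.177), yaw about 20°. I'll grip along the reader's x and compute the offsets.

```bash
cat > off.py <<'E'
import sys,numpy as np
from rig import bot
s=bot.read_state();R=np.array(s["tcp_rot"]);p=np.array(s["position"])
print("t",s["time_s"],"pos",p,"yhead",np.degrees(np.arctan2(R[1,1],R[0,1])),"z",R[:,2],"F",s["force"],"op",s["opening"],s["grasp_force"])
for a in sys.argv[1:]:
    g=np.array([float(v) for v in a.split(",")]);print(a,(R.T@(g-p)).round(4))
E
python3 off.py .38,-.25,.2 .587,-.1445,.15 .587,-.1445,.05
python3 - <<'E'
import pickle;from h import *
d=pickle.load(open("c0.pkl","rb"))
for z in(0,.1,.2): print(z,ray(d["top"],(471,188),z),ray(d["top"],(443,193),z),ray(d["side"],(222,290),z))
E
```

```text
t 0.1 pos [ 0.22462415 -0.5825401   0.2216509 ] yhead -68.92803118607405 z [-3.60517827e-04  1.91725849e-03 -9.99998097e-01] F [-0.00318479  0.09290383  0.04969886] op 1.0010601658169926 0.0
.38,-.25,.2 [ 0.2645 -0.2544  0.0222]
.587,-.1445,.15 [ 0.4956 -0.2783  0.0724]
.587,-.1445,.05 [ 0.4956 -0.2781  0.1724]
0 [ 0.52186815 -0.47296926  0.        ] [ 0.51009308 -0.4055148   0.        ] [ 0.47277365 -0.22278842  0.        ]
0.1 [ 0.51076514 -0.42441909  0.1       ] [ 0.5001834  -0.36380072  0.1       ] [ 0.49129533 -0.34539896  0.1       ]
0.2 [ 0.49966213 -0.37586891  0.2       ] [ 0.49027372 -0.32208665  0.2       ] [ 0.50981701 -0.46800949  0.2       ]
```

The manual's scale: turns go in shares of 360 degrees. Converting my numbers, -88.9 degrees / 360 = -0.2469.

Request:
nudge_tcp(deltas={"sx":[0.264,0.264,0.264,0.264,0.264,0.264,0.264,0.264,0.496,0.496,0.496,0.496,0.496,0.496,0.496,0.496,0.496,0.496],"sy":[-0.254,-0.254,-0.254,-0.254,-0.254,-0.254,-0.254,-0.254,-0.278,-0.278,-0.278,-0.278,-0.278,-0.278,-0.278,-0.278,-0.278,-0.278],"sz":[0.022,0.022,0.022,0.022,0.022,0.022,0.022,0.022,0.072,0.072,0.072,0.072,0.072,0.072,0.072,0.072,0.072,0.072],"rx":[0,0,0,0,0,0,0,0,0,0,0,0,0,0,0,0,0,0],"ry":[0,0,0,0,0,0,0,0,0,0,0,0,0,0,0,0,0,0],"rz":[-0.1667,-0.1667,-0.1667,-0.1667,-0.1667,-0.1667,-0.1667,-0.1667,-0.2469,-0.2469,-0.2469,-0.2469,-0.2469,-0.2469,-0.2469,-0.2469,-0.2469,-0.2469],"finger_gap":[1,1,1,1,1,1,1,1,1,1,1,1,1,1,1,1,1,1]})

```text
time_s: 1.9
position: [0.5868, -0.1463, 0.151]
tcp_rot: [[-0.34, 0.94, 0.0], [0.94, 0.34, -0.0], [-0.0, 0.0, -1.0]]
force: [0.2, -0.0, -0.6]
opening: 1.001
grasp_force: 0.0
```

```bash
python3 off.py .587,-.1445,.15 .587,-.1445,.05
```

```text
t 1.9 pos [ 0.58682819 -0.14628137  0.15104108] yhead 19.875552270788813 z [ 1.35192795e-04 -1.11882492e-04 -9.99999985e-01] F [ 0.19607345 -0.03504995 -0.59758054] op 1.0013625670007893 0.0
.587,-.1445,.15 [0.0016 0.0008 0.001 ]
.587,-.1445,.05 [0.0016 0.0008 0.101 ]
```

Request:
nudge_tcp(deltas={"sx":[0,0,0,0,0,0,0],"sy":[0,0,0,0,0,0,0],"sz":[0.03,0.06,0.08,0.09,0.1,0.1,0.1],"rx":[0,0,0,0,0,0,0],"ry":[0,0,0,0,0,0,0],"rz":[0,0,0,0,0,0,0],"finger_gap":[1,1,1,1,1,1,1]})

```text
time_s: 2.6
position: [0.5881, -0.1458, 0.0512]
tcp_rot: [[-0.341, 0.94, 0.001], [0.94, 0.341, -0.001], [-0.001, 0.001, -1.0]]
force: [0.4, -0.4, -0.0]
opening: 1.001
grasp_force: 0.0
```

```bash
python3 off.py .587,-.1445,.05
python3 - <<'E'
from rig import bot
import cv2,numpy as np
a=bot.capture("side")["color"][180:280,220:350,::-1];b=bot.capture("top")["color"][110:210,270:400,::-1]
cv2.imwrite("pics/g0.png",np.hstack([cv2.resize(i,None,fx=3,fy=3,interpolation=cv2.INTER_CUBIC) for i in(a,b)]))
E
```

```text
t 2.6 pos [ 0.58813365 -0.14578174  0.05121816] yhead 19.96209408788396 z [ 1.21162544e-03 -5.25937778e-04 -9.99999128e-01] F [ 0.42945835 -0.38138279 -0.0473633 ] op 1.0006168978008831 0.0
.587,-.1445,.05 [ 0.0016 -0.0006  0.0012]
```

View pics/g0.png

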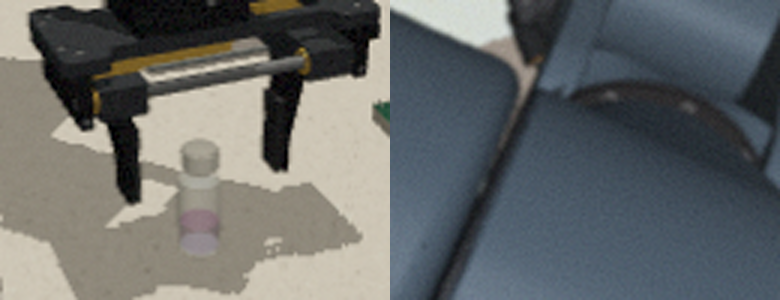

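The vial at (200,200) in the left crop is centred between the fingertips at (130,200) and (277,168). The arm hides it in the top view. I'll close the fingers and lift.

Request:
nudge_tcp(deltas={"sx":[0.001,0.001,0.001,0.001,0.001,0.001,0.001,0.001,0.001,0.001],"sy":[0,0,0,0,0,0,0,0,0,0],"sz":[0,0,0,0,0,0,0,0,0,0],"rx":[0,0,0,0,0,0,0,0,0,0],"ry":[0,0,0,0,0,0,0,0,0,0],"rz":[0,0,0,0,0,0,0,0,0,0],"finger_gap":[0,0,0,0,0,0,0,0,0,0]})

```text
time_s: 3.7
position: [0.5872, -0.1445, 0.0505]
tcp_rot: [[-0.342, 0.94, -0.0], [0.94, 0.342, 0.0], [0.0, -0.0, -1.0]]
force: [-0.3, 0.1, -0.8]
opening: 0.305
grasp_force: 30.1
```

```bash
python3 off.py .586,.1766,.18
```

```text
t 3.7 pos [ 0.58724225 -0.14449125  0.05048724] yhead 19.970990087477976 z [-9.28768734e-05  5.01139894e-05 -9.99999994e-01] F [-0.25274537  0.0879041  -0.8060426 ] op 0.3047926446868322 30.144451428204775
.586,.1766,.18 [ 0.3022  0.1085 -0.1295]
```

Request:
nudge_tcp(deltas={"sx":[0,0,0.03,0.06,0.1,0.14,0.18,0.22,0.26,0.29,0.302,0.302,0.302,0.302],"sy":[0,0,0.01,0.02,0.035,0.05,0.065,0.08,0.095,0.103,0.107,0.107,0.107,0.107],"sz":[-0.04,-0.08,-0.11,-0.12,-0.12,-0.12,-0.12,-0.12,-0.12,-0.11,-0.1,-0.1,-0.1,-0.1],"rx":[0,0,0,0,0,0,0,0,0,0,0,0,0,0],"ry":[0,0,0,0,0,0,0,0,0,0,0,0,0,0],"rz":[0,0,0,0,0,0,0,0,0,0,0,0,0,0],"finger_gap":[0,0,0,0,0,0,0,0,0,0,0,0,0,0]})

```text
time_s: 5.1
position: [0.5852, 0.1742, 0.1508]
tcp_rot: [[-0.34, 0.94, 0.0], [0.94, 0.34, -0.0], [-0.001, 0.0, -1.0]]
force: [0.2, -0.1, 0.1]
opening: 0.305
grasp_force: 30.1
```

```bash
python3 off.py .584,.176,.15
python3 - <<'E'
from rig import bot
import cv2,numpy as np,pickle
from h import *
S=bot.capture("side");T=bot.capture("top");pickle.dump((S,T),open("c1.pkl","wb"))
a=S["color"][120:205,235:335,::-1];b=T["color"][100:185,140:240,::-1]
a,b=[cv2.resize(i,None,fx=f,fy=f,interpolation=cv2.INTER_CUBIC) for i,f in((a,5),(b,3))]
out=np.zeros((425,800,3),np.uint8);out[:,:500]=a;out[:255,500:]=b
cv2.imwrite("pics/p0.png",out)
p=bot.read_state()["position"]
print(proj(S,[[p[0],p[1],p[2]-.0505],[p[0],p[1],p[2]]]))
E
```

```text
t 5.1 pos [0.58524116 0.17424714 0.15075034] yhead 19.8724116644346 z [ 3.99349371e-04 -4.89327258e-04 -9.99999801e-01] F [ 0.20231327 -0.09960745  0.1195833 ] op 0.30462510322347786 30.142553220503032
.584,.176,.15 [ 0.0021 -0.0006  0.0007]
[[278.59810489 156.04636358]
 [278.52022054 136.86078799]]
```

View pics/p0.png

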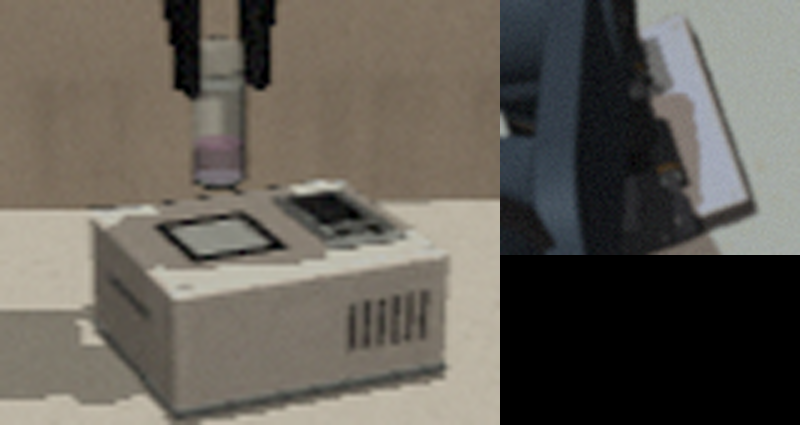

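The vial's axis (column 278.6) is lined up with the port centre (about 278.7, 167), and it hangs upright above the flap. I'll shift 1 mm towards -x and go down slowly, stopping a little above the floor.

Request:
nudge_tcp(deltas={"sx":[0,0,0,0,0,0,0,0,0,0,0,0],"sy":[-0.001,-0.001,-0.001,-0.001,-0.001,-0.001,-0.001,-0.001,-0.001,-0.001,-0.001,-0.001],"sz":[0.01,0.02,0.025,0.028,0.031,0.034,0.037,0.04,0.043,0.046,0.05,0.05],"rx":[0,0,0,0,0,0,0,0,0,0,0,0],"ry":[0,0,0,0,0,0,0,0,0,0,0,0],"rz":[0,0,0,0,0,0,0,0,0,0,0,0],"finger_gap":[0,0,0,0,0,0,0,0,0,0,0,0]})

```text
time_s: 6.4
position: [0.5828, 0.1754, 0.0995]
tcp_rot: [[-0.342, 0.94, -0.002], [0.94, 0.342, -0.0], [0.0, -0.002, -1.0]]
force: [-1.9, -1.3, -0.4]
opening: 0.304
grasp_force: 30.1
```

```bash
python3 off.py .583,.1755,.0765
```

```text
t 6.4 pos [0.58281677 0.17541768 0.09954135] yhead 19.977172080265458 z [-2.38510582e-03 -3.45515166e-04 -9.99997096e-01] F [-1.94371301 -1.30996217 -0.36635648] op 0.30404240368633895 30.134962862357497
.583,.1755,.0765 [0.     0.0003 0.023 ]
```

Request:
nudge_tcp(deltas={"sx":[0,0,0,0,0,0,0,0],"sy":[0,0,0,0,0,0,0,0],"sz":[0.004,0.008,0.012,0.015,0.018,0.02,0.021,0.021],"rx":[0,0,0,0,0,0,0,0],"ry":[0,0,0,0,0,0,0,0],"rz":[0,0,0,0,0,0,0,0],"finger_gap":[0,0,0,0,0,0,0,0]})

```text
time_s: 7.2
position: [0.5836, 0.1755, 0.0793]
tcp_rot: [[-0.342, 0.94, -0.0], [0.94, 0.342, -0.0], [0.0, -0.0, -1.0]]
force: [-1.9, -0.4, -0.6]
opening: 0.304
grasp_force: 30.1
```

```bash
python3 off.py .583,.1755,.0765
python3 - <<'E'
from rig import bot
import cv2,numpy as np
a=bot.capture("side")["color"][120:205,235:335,::-1]
cv2.imwrite("pics/p1.png",cv2.resize(a,None,fx=6,fy=6,interpolation=cv2.INTER_CUBIC))
E
```

```text
t 7.2 pos [0.58357774 0.17554863 0.079336  ] yhead 19.976545239703302 z [-4.41272266e-04 -6.43712308e-05 -9.99999901e-01] F [-1.85456677 -0.37766916 -0.61317347] op 0.30419445426814873 30.135247092694044
.583,.1755,.0765 [ 0.0002 -0.0006  0.0028]
```

View pics/p1.png

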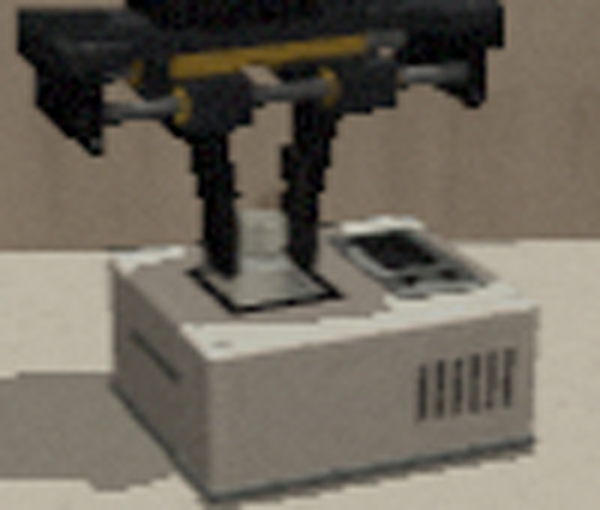

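The vial is in the port at about (265,240 in the crop), upright, with the fingertips above the frame. I'll go down gently until it meets the floor.

Request:
nudge_tcp(deltas={"sx":[0,0,0,0],"sy":[0,0,0,0],"sz":[0.001,0.002,0.002,0.002],"rx":[0,0,0,0],"ry":[0,0,0,0],"rz":[0,0,0,0],"finger_gap":[0,0,0,0]})

```text
time_s: 7.65
position: [0.5837, 0.1755, 0.0776]
tcp_rot: [[-0.342, 0.94, 0.0], [0.94, 0.342, -0.0], [-0.0, -0.0, -1.0]]
force: [-0.3, -0.4, -0.4]
opening: 0.302
grasp_force: 30.1
```

Request:
nudge_tcp(deltas={"sx":[0,0,0,0],"sy":[0,0,0,0],"sz":[0.0005,0.001,0.001,0.001],"rx":[0,0,0,0],"ry":[0,0,0,0],"rz":[0,0,0,0],"finger_gap":[0,0,0,0]}, only="pos|force")

```text
position: [0.5837, 0.1756, 0.0765]
force: [-0.0, -0.6, 0.0]
grasp_force: 30.1
```

Request:
nudge_tcp(deltas={"sx":[0,0,0,0],"sy":[0,0,0,0],"sz":[0.0005,0.001,0.001,0.001],"rx":[0,0,0,0],"ry":[0,0,0,0],"rz":[0,0,0,0],"finger_gap":[0,0,0,0]}, only="pos|force")

```text
position: [0.5838, 0.1755, 0.0764]
force: [-2.4, -0.9, 6.1]
grasp_force: 30.2
```

Request:
nudge_tcp(deltas={"sx":[0,0,0,0],"sy":[0,0,0,0],"sz":[0.0005,0.001,0.001,0.001],"rx":[0,0,0,0],"ry":[0,0,0,0],"rz":[0,0,0,0],"finger_gap":[0,0,0,0]}, only="pos|force")

```text
position: [0.5838, 0.1755, 0.0764]
force: [-3.4, -1.7, 11.7]
grasp_force: 30.2
```

The floor was reached at TCP z = 0.0764, as predicted. I'll ease the pressure off, release and rise.

Request:
nudge_tcp(deltas={"sx":[0,0,0,0,0,0,0,0,0],"sy":[0,0,0,0,0,0,0,0,0],"sz":[-0.0015,-0.0015,-0.0015,-0.0015,-0.0015,-0.0015,-0.0015,-0.0015,-0.0015],"rx":[0,0,0,0,0,0,0,0,0],"ry":[0,0,0,0,0,0,0,0,0],"rz":[0,0,0,0,0,0,0,0,0],"finger_gap":[0,0,0.4,0.5,0.6,0.75,0.75,0.75,0.75]})

```text
time_s: 9.75
position: [0.5838, 0.1756, 0.076]
tcp_rot: [[-0.342, 0.94, -0.0], [0.94, 0.342, 0.0], [0.0, -0.0, -1.0]]
force: [-0.3, -0.5, 0.7]
opening: 0.74
grasp_force: 0.0
```

Request:
nudge_tcp(deltas={"sx":[0,0,0,0,0,-0.05,-0.1,-0.15,-0.2,-0.22,-0.22,-0.22,-0.22],"sy":[0,0,0,0,0,0,0,0,0,0,0,0,0],"sz":[-0.005,-0.015,-0.03,-0.06,-0.1,-0.13,-0.13,-0.13,-0.13,-0.13,-0.13,-0.13,-0.13],"rx":[0,0,0,0,0,0,0,0,0,0,0,0,0],"ry":[0,0,0,0,0,0,0,0,0,0,0,0,0],"rz":[0,0,0,0,0,0,0,0,0,0,0,0,0],"finger_gap":[0.75,0.75,0.75,0.75,0.75,0.75,0.75,0.75,0.75,0.75,0.75,0.75,0.75]})

```text
time_s: 11.05
position: [0.6583, -0.03, 0.2064]
tcp_rot: [[-0.342, 0.94, -0.0], [0.94, 0.342, 0.001], [0.001, -0.0, -1.0]]
force: [-0.5, 0.4, -0.4]
opening: 0.752
grasp_force: 0.0
```

```bash
python3 - <<'E'
from rig import bot
import cv2,numpy as np
a=bot.capture("side")["color"][130:200,240:330,::-1];T=bot.capture("top")["color"][:,:,::-1];b=T[100:190,140:230];
a,b=[cv2.resize(i,None,fx=f,fy=f,interpolation=cv2.INTER_CUBIC) for i,f in((a,5),(b,3.8))]
c=np.hstack([bot.capture("side")["color"][190:310,170:330,::-1],T[130:250,270:430]]);c=cv2.resize(c,None,fx=1.8,fy=1.8)
out=np.zeros((590,800,3),np.uint8);out[:350,:450]=a;out[:b.shape[0],452:452+b.shape[1]]=b;out[360:360+c.shape[0],:c.shape[1]]=c
cv2.imwrite("pics/f0.png",out)
E
```

```text
(no output)
```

View pics/f0.png

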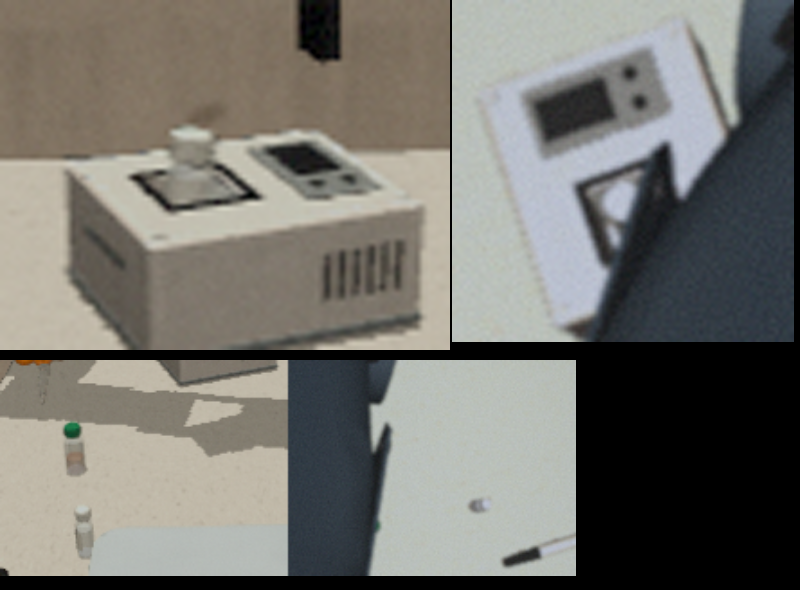

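The vial stands upright in the port. Its cap top at side pixel (278,156) matches the projected seated height, and both small vials are still standing. I'll hand in.

```bash
python3 -c "
from rig import bot
print(bot.hand_in())"
```

```text
the job is handed in; nothing more can be done
None
```

The large vial is seated upright on the floor of the reader's well and released, the two smaller vials still stand where they were, and the job was handed in at about 11 s; the flap resting against the vial was not clearly visible in the last pictures.

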